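Slide a slate label plate out over the end of the potting ledge

TASK

Push the slate label plate along the wooden ledge towards the terracotta pot, until about 4 cm of it sticks out over that end of the ledge, so that its edge can be got hold of later. Do not pick it up: keep it flat on the ledge all the way and leave it lying straight along the ledge, not jutting out over the ledge's long sides. Leave the two pots, the jar and the brush undisturbed.

Things in the scene. Friction and masses are not known exactly. Their poses are not given: they have to be found in the camera images.
- ledge: Fixed pale wooden plank on two dark steel feet, standing on the bench: 300 mm long, 140 mm wide, smooth flat top 70 mm above the bench (plank 22 mm thick, no rim or fence). Origin at the centre of its footprint, at bench height (z = 0); its y axis runs along its length (ends at y = +150 mm and -150 mm), its x axis across it, z up. Turned by up to 0.3 rad from the world's axes.
- plate: Loose dark grey slate label plate lying flat on the ledge, a plain rectangle 130 mm long, 90 mm wide, 6 mm thick, about 190 g. Origin at the centre of its underside; y along its length, x across. At the start it lies wholly on the ledge, near its middle, up to 0.2 rad askew to it.
- plate_left_end (a point): Middle of the plate's short edge at its +y end (65 mm from its centre, half-way up its thickness).
- plate_right_end (a point): Middle of the plate's short edge at its -y end (65 mm from its centre, half-way up its thickness).
- terracotta_pot: Orange-brown terracotta plant pot, hollow, 90 mm tall, about 97 mm across the rim, empty, stands upright on the bench 265 to 290 mm from the ledge's middle, beyond one of its two ends; origin at the centre of its underside. Loose (300 g), not to be disturbed. It marks the end of the ledge to push towards.
- blue_pot: Blue glazed plant pot, hollow, 90 mm tall, about 97 mm across the rim, empty, stands upright on the bench 265 to 290 mm from the ledge's middle, beyond one of its two ends; origin at the centre of its underside. Loose (300 g), not to be disturbed. It stands beyond the other end.
- jar: Amber seed jar with a green lid, 56 mm across, 85 mm tall, standing on the bench behind the ledge (the side away from the robot); origin at the centre of its underside. Loose, not to be disturbed.
- brush: Hand brush lying flat on the bench on the robot's side of the ledge, 200 mm long, 42 mm wide, 20 mm high, roughly parallel to the ledge; origin on its underside, at bench height; its x axis runs along it. Loose, not to be disturbed.
Things that resemble listed ones, but are neither listed nor needed, are in the scene too. What is meant by the plate is not pink, and is the larger of those in its own colour.

How it is judged (in metres and radians):
At the end, for the whole second after the job is handed in: The plate rests flat on the ledge, sticking out 25 to 55 mm beyond the end at the terracotta pot, within 0.15 rad of the ledge's length and within 25 mm of its centre line, at rest (((y of terracotta_pot in the frame of ledge above 0 m and y of plate_left_end in the frame of ledge between 0.175 and 0.205 m) or (y of terracotta_pot in the frame of ledge below 0 m and y of plate_right_end in the frame of ledge between -0.205 and -0.175 m)) and x of plate in the frame of ledge between -0.025 and 0.025 m and angle between the y axis of plate and the y axis of ledge, either way round below 0.15 rad and height (world z) of plate between 0.066 and 0.074 m and angle between plate's own z axis and vertical below 0.05 rad and linear speed of plate below 0.01 m/s); the robot touches nothing.
It fails at once if the plate is lifted off the ledge (height (world z) of plate above 0.078 m).
It fails at once if the plate is tipped or falls off the ledge (angle between plate's own z axis and vertical above 0.15 rad or height (world z) of plate below 0.06 m).
It fails at once if a pot is moved or tipped (distance of any of terracotta_pot, blue_pot from where it was at the start of the episode above 0.015 m or angle between any of terracotta_pot, blue_pot's own z axis and vertical above 0.2 rad).
It fails at once if the jar or the brush is moved (distance of any of jar, brush from where it was at the start of the episode above 0.015 m or angle between jar's own z axis and vertical above 0.2 rad).
It also fails if it takes over 35 s, if anything falls off the work surface, if the arm or the gripper's body presses on something with over 40 N, if the wrist force passes 120 N, or if a joint passes its speed limit or range.

ROBOT

A 6-joint arm with a two-finger parallel gripper is mounted at the origin on the work surface. World frame = base frame: x ahead of the robot, y to its left, z up, the work surface at z = 0. Lengths are in m, angles in degrees, forces in N, time in s.
With the tool pointing down it reaches from about 0.4 to 0.825 m from the base axis. Payload 7 kg.
Tool frame: the origin (TCP) lies midway between the tips of the shut fingers; the grasp point (between the pads) lies 19 mm behind it (ctrl.grasp_offset is the distance from the TCP to the grasp point, in m); z points along the fingers, x is the direction in which the jaws open and shut, and the axes are right-handed (so a half turn about z gives the same grasp; the last joint's range is limited). The gripper opens to 88 mm and grips with 3 to 60 N. Pads are 19 mm wide; open, the fingers measure 130 mm over their backs; the gripper's body (78 mm by 193 mm) begins 47 mm behind the grasp point.
Start: joints at [-57.004, 20.546, 0.682, 0, -70.136, -16.507], TCP at [0.192, -0.647, 0.196] pointing down, gripper open.
Joint ranges: [-176.03, 176.03], [-82.01, 121.73], [-58.28, 71.71], [-173.87, 95.51], [-174.79, -0.11], [-173.66, 173.66]. Speed limits (degrees/s): [136.94, 136.94, 172.46, 180, 180, 180].

INTERFACE

Orientations are given as [roll, pitch, yaw] about the fixed x, y, z axes, in that order (R = Rz(yaw) Ry(pitch) Rx(roll)).
In Python, from plant import sensors, snapshot, order, ctrl gives the robot as it stands.
- The arm moves only by the tool send_rows, never from a script. Its argument "commands" is a list of rows, each a list of 3 entries, a list of its own where there are three numbers: the closure, from 0 (fully open) to 1 (shut), then the shift along the world's x, y, z in units of 0.25 m (1.0 is 0.25 m), then the turn, a rotation vector about the world's x, y, z in units of 360 degrees (1.0 is 360 degrees). In form: [[hand, [x, y, z], [ax, ay, az]], ...]. A call has 1 to 12 rows; each row shifts and turns the pose as measured when the row begins; what a row does not reach is not made up. A row lasts 1/10 s, in which the tool goes at most 50 mm and 8.59 degrees, less where a joint would pass 70% of its speed; a pose out of reach is approached as far as the arm can. A call with a number of a shift or a turn outside -1 to 1 is refused whole. A call with a gripper value outside its range is refused whole. The fingers move at their own pace and stop on an object; the grip force is fixed at half the most. Time passes only in rows, so rows that do not move let the fingers close. It gives the time, the measured TCP pose, the force and the opening at its end, in the units of the state.
- sensors.get_obs(): the state, without advancing time (a new reading comes with each control period).
- snapshot(name): name is "side" or "top" or "wrist"; returns a dict with "color" (400x640x3 uint8, blue, green, red), "z_map" (400x640 float32, m along the optical axis (not along the pixel's ray), 0 where there is no reading), "mtx" (3x3 intrinsics, pixels), "k1" (the pictures are not rectified: a ray, as slopes to the right and down, at radius r is drawn at 1 + k1 r^2 times it, then the intrinsics apply), "xyz" and "attitude" of the camera in the world. Camera axes: x right, y down, z forward; pixel columns grow to the right and rows downward; lengths in m; the calibration is good to about 2 mm. A picture is of the moment at which its call begins.
- order.close_job(): hands the job in, once; it reports no verdict.
The state is a dict: "clock": time; "joint_pos": joint angles; "qvel": joint speeds; "tau": joint torques, N m; "tool_pos": TCP position; "orientation": TCP orientation; "force": force on the tool from outside, world axes, zero at the start; "moment": the same for the moment, N m; "opening": finger opening in m.
Only numpy, scipy, OpenCV 4.12 (cv2) and the standard library are available. Lean on these libraries where they do the work, as an engineer would, in place of code of your own. Each camera call takes 0.05 s, during which the arm holds its last target.

## Working session

There is one attempt and no reset: what is moved stays moved. The work goes in short steps, Python scripts to look and compute and a tool call to move; the robot and the scene stay as the last step left them, time stands still between calls to the robot, and variables do not carry over. Pictures are saved under pics/ and viewed, and the job is handed in when it is done.

Besides the shell and the picture viewer there is one more tool, called after "Emit:" as name(argument=value, ...), one argument or row to a line, values as JSON. send_rows: Moves the arm, as the interface text tells. Its arguments: {"type":"object","properties":{"commands":{"type":"array","items":{"type":"array"}}},"required":["commands"]}

```bash
mkdir -p pics; ls
python3 - <<'E'
from plant import sensors, snapshot, order, ctrl
import cv2
o=sensors.get_obs()
print({k:o[k] for k in("clock","tool_pos","orientation","force","opening")},ctrl.grasp_offset)
for n in("top","side"):
    s=snapshot(n); cv2.imwrite(f"pics/{n}0.png",s["color"]); print(n,s["mtx"],s["k1"],s["xyz"],s["attitude"])
E
```

```text
pics
{'clock': 0.0, 'tool_pos': array([ 0.1914231 , -0.6467151 ,  0.19531302]), 'orientation': array([-1.79990990e+02, -9.62285971e-02,  1.06485969e+02]), 'force': array([0.09054279, 0.28804229, 0.02794488]), 'opening': 0.08777282097201179} 0.0188
top [[518.84559173   0.         321.403484  ]
 [  0.         518.84559173 206.35199156]
 [  0.           0.           1.        ]] -0.07865305288575551 [0.47627049 0.03576017 1.2538251 ] [-176.55940486   -0.30908089  -90.2227422 ]
side [[405.14806022   0.         317.25661754]
 [  0.         405.14806022 199.4014532 ]
 [  0.           0.           1.        ]] 0.015916610790726746 [0.26256721 0.79247612 0.65583719] [-124.43159976   -0.66661854 -157.6630531 ]
```

View pics/top0.png

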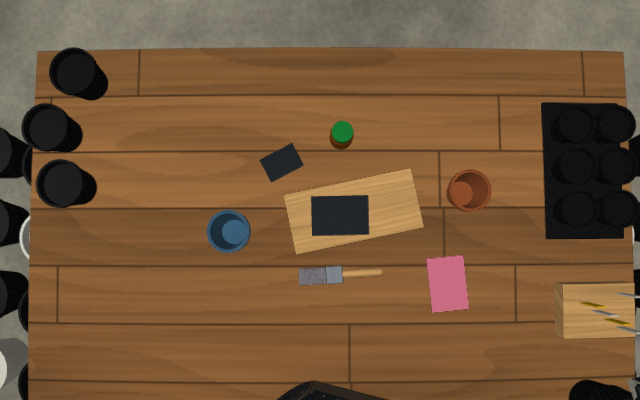

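View pics/side0.png

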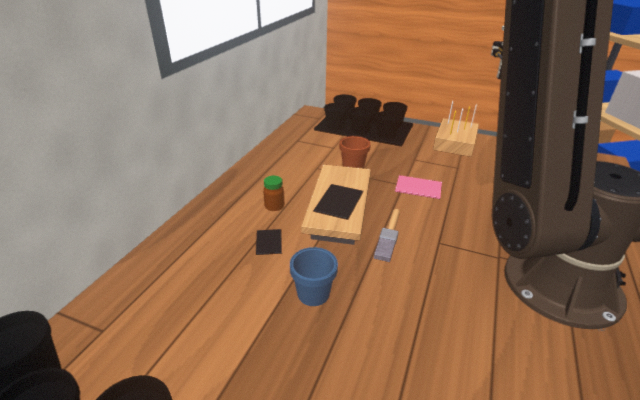

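The dark rectangles are the one on the ledge, top view (340,215), and one on the bench at (282,162). A pink one is at (448,284). The one on the ledge is the larger dark one, so it should be the plate. I'll measure everything and confirm this with a crop.

```bash
cat > h.py <<'E'
import numpy as np, cv2
from scipy.spatial.transform import Rotation as R
from plant import sensors, snapshot, order, ctrl
def cam(s):
    return np.array(s["xyz"]), R.from_euler("xyz",s["attitude"],degrees=True).as_matrix()
def cast(s,uv,z):
    uv=np.atleast_2d(np.float64(uv)); K=s["mtx"]
    d=(uv-[K[0,2],K[1,2]])/[K[0,0],K[1,1]]
    p=d.copy()
    for _ in range(20): p=d/(1+s["k1"]*(p**2).sum(1,keepdims=True))
    c,M=cam(s); r=np.c_[p,np.ones(len(p))]@M.T
    return (c+r*((z-c[2])/r[:,2])[:,None])[:,:2]
def rect(mask,s,z):
    c=max(cv2.findContours(mask,cv2.RETR_EXTERNAL,cv2.CHAIN_APPROX_NONE)[0],key=cv2.contourArea)
    w=cast(s,c[:,0,:],z)
    (cx,cy),(a,b),t=cv2.minAreaRect((w*1000).astype(np.float32))
    if a<b: a,b,t=b,a,t+90
    return np.array([cx,cy])/1000,(a,b),(t+90)%180-90,c   # t: angle of long side from world x
def dark(s,win):
    g=s["color"].max(2); m=np.zeros(g.shape,np.uint8); x0,y0,x1,y1=win
    m[y0:y1,x0:x1]=(g[y0:y1,x0:x1]<60)*255; return m
E
python3 - <<'E'
from h import *
s=snapshot("top"); im=s["color"]; hsv=cv2.cvtColor(im,cv2.COLOR_BGR2HSV)
print("pix plate",im[215,340],"ledge",hsv[185,395],hsv[240,310],"wood",hsv[180,240],hsv[250,430])
pm=dark(s,(295,170,400,250)); pl=rect(pm,s,.076); print("plate",pl[:3])
sm=rect(dark(s,(250,135,310,190)),s,.006); print("small",sm[:3])
zl=cv2.inRange(hsv,(5,40,150),(30,150,255)); m=np.zeros_like(zl); m[160:262,278:430]=zl[160:262,278:430]; m|=pm
m=cv2.morphologyEx(m,cv2.MORPH_OPEN,np.ones((5,5)));le=rect(m,s,.07); print("ledge",le[:3])
def blob(lo,hi,win,z):
    a=cv2.inRange(hsv,lo,hi); q=np.zeros_like(a); x0,y0,x1,y1=win; q[y0:y1,x0:x1]=a[y0:y1,x0:x1]
    c=max(cv2.findContours(q,cv2.RETR_EXTERNAL,cv2.CHAIN_APPROX_NONE)[0],key=cv2.contourArea)
    cc,r=cv2.minEnclosingCircle((cast(s,c[:,0],z)*1000).astype(np.float32)); return cc,r,c
for n,a in dict(blue=((95,80,30),(125,255,255),(200,200,260,260),.09),jar=((50,100,50),(80,255,255),(320,110,365,150),.085),terra=((0,120,60),(11,255,255),(445,165,495,215),.09)).items():
    b=blob(*a);print(n,b[:2]); cv2.drawContours(im,[b[2]],-1,(255,0,255),1)
print("brush px corners", cast(s,[(298,268),(300,286),(382,268),(382,276),(341,284)],.02))
cv2.drawContours(im,[le[3],pl[3],sm[3]],-1,(0,255,0),1)
cv2.imwrite("pics/crop1.png",cv2.resize(im[100:300,190:500],None,fx=2.5,fy=2.5,interpolation=2))
E
```

```text
pix plate [43 39 34] ledge [ 17 133 186] [ 17 131 196] wood [ 14 155 143] [ 14 152 126]
plate (array([ 0.52730859, -0.01208265]), (125.3480224609375, 86.45379638671875), 89.81129455566406)
small (array([0.65934442, 0.12621379]), (88.80467987060547, 61.27760314941406), -63.372039794921875)
ledge (array([ 0.53744653, -0.0440304 ]), (299.68695068359375, 139.16867065429688), -78.20854377746582)
blue ((491.8463134765625, 238.58267211914062), 48.221805572509766)
jar ((717.2761840820312, -18.21578598022461), 25.094364166259766)
terra ((581.1533203125, -304.9748840332031), 51.32017135620117)
brush px corners [[ 0.40438555  0.08480135]
 [ 0.36192202  0.08016301]
 [ 0.40341465 -0.11435685]
 [ 0.38450568 -0.11419506]
 [ 0.36621494 -0.01683419]]
```

View pics/crop1.png

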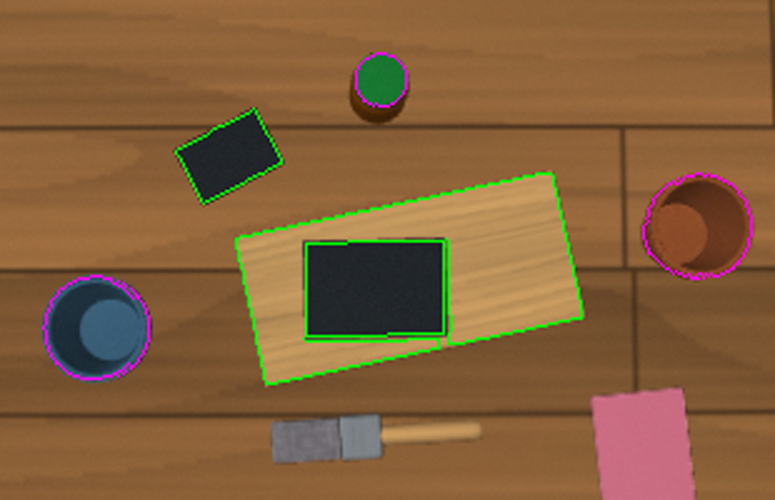

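The crop confirms it. The slate on the ledge measures 125×86 mm, against 89×61 mm for the other, so it is the larger one. The terracotta pot stands off the ledge's -y end.

The push direction is u = (0.2045, -0.979), and the plate is 12° askew. My plan is to push with both fingers, half open and squared to the ledge, against the plate's far (+y) short edge.

Emit:
send_rows(
  commands=[
    [0.4,[0.12,0.15,0.02],[0,0,0.02]],
    [0.4,[0.12,0.15,0.02],[0,0,0.02]],
    [0.4,[0.12,0.15,0.02],[0,0,0.02]],
    [0.4,[0.12,0.15,0],[0,0,0.02]],
    [0.4,[0.1,0.17,0],[0,0,0.02]],
    [0.4,[0.1,0.17,0],[0,0,0.02]],
    [0.4,[0.08,0.18,0],[0,0,0.02]],
    [0.4,[0.08,0.18,0],[0,0,0.02]],
    [0.4,[0.08,0.18,0],[0,0,0.02]],
    [0.4,[0.08,0.18,0],[0,0,0.02]],
    [0.4,[0.08,0.18,0],[0,0,0.02]],
    [0.4,[0.08,0.18,0],[0,0,0.02]],
  ],
)

```text
clock: 1.35
tool_pos: [0.4802, -0.1334, 0.2066]
orientation: [-179.9, -0.3, -164.3]
force: [1.8, -0.3, -0.1]
opening: 0.0525
```

Emit:
send_rows(
  commands=[
    [0.4,[0.03,0.18,0],[0,0,-0.005]],
    [0.4,[0.03,0.18,0],[0,0,-0.003]],
    [0.4,[0.02,0.18,0],[0,0,-0.002]],
    [0.4,[0.02,0.18,0],[0,0,0]],
    [0.4,[0.02,0.1,0],[0,0,0]],
    [0.4,[0,0,0],[0,0,0]],
    [0.4,[0,0,0],[0,0,0]],
  ],
)

```text
clock: 2.05
tool_pos: [0.5108, 0.0864, 0.2058]
orientation: [-179.9, -0.4, -167.3]
force: [0.1, -0.5, -0.6]
opening: 0.0521
```

Emit:
send_rows(
  commands=[
    [0.4,[-0.004,0.006,-0.15],[0.0002,-0.001,-0.0025]],
    [0.4,[0,0,-0.15],[0,0,0]],
    [0.4,[0,0,-0.12],[0,0,0]],
    [0.4,[0,0,-0.04],[0,0,0]],
    [0.4,[0,0,0],[0,0,0]],
    [0.4,[0,0,0],[0,0,0]],
  ],
)

```text
clock: 2.65
tool_pos: [0.5105, 0.084, 0.0901]
orientation: [-179.9, 0.3, -168.4]
force: [-0.2, -0.2, 0.6]
opening: 0.0524
```

Run:
```python
from h import *
o=sensors.get_obs(); print(o["tool_pos"],o["orientation"],o["force"])
for n in("top","side"):
    s=snapshot(n); im=s["color"]; c=im[130:290,230:480] if n=="top" else im[120:320,230:450]
    cv2.imwrite(f"pics/{n}2.png",cv2.resize(c,None,fx=2.5,fy=2.5,interpolation=2))
```

```text
[0.51045598 0.08397961 0.09014614] [-179.93046498    0.26273699 -168.40817073] [-0.20249969 -0.23250229  0.5569679 ]
```

View pics/side2.png

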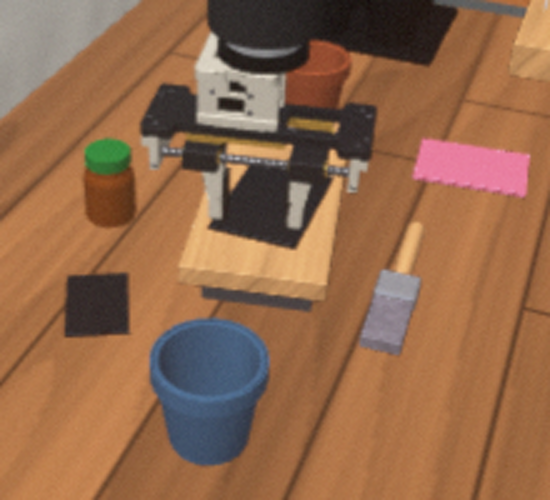

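View pics/top2.png

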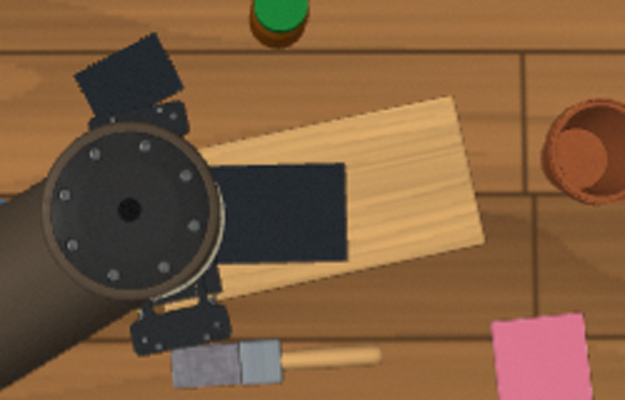

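Run:
```python
from h import *
s=snapshot("side")
w=cast(s,[(316,206),(348.8,208.8)],.09); C=np.array([.5374,-.044]); u=np.array([.2045,-.979]); v=np.array([.979,.2045])
for p in w: print("tip",p,(p-C)@u,(p-C)@v)
w=cast(s,[(230+212/2.5,120+230/2.5),(230+297/2.5,120+245/2.5)],.076)
for p in w: print("plate end",p,(p-C)@u,(p-C)@v)
```

```text
tip [0.56228107 0.05369347] -0.09055373017837161 0.04433688285743258
tip [0.48574883 0.03336655] -0.08630451466530728 -0.03474503877751413
plate end [0.56276921 0.05974999] -0.09638323440270426 0.04605332523043899
plate end [0.47927195 0.05011925] -0.10402993165386044 -0.03765996955130785
```

Run:
```python
from h import *
s=snapshot("side"); im=s["color"]
K=s["mtx"]; c,M=cam(s); o=sensors.get_obs(); t=o["tool_pos"]; T=R.from_euler("xyz",o["orientation"],degrees=True).as_matrix()
out=cv2.resize(np.clip(im[170:250,280:400].astype(float)*1.6,0,255).astype(np.uint8),None,fx=6,fy=6,interpolation=2)
for a in(-.037,.037):
    p=M.T@(t+T@[a,0,0]-c); x=p[:2]/p[2]; x=x*(1+s["k1"]*(x@x))*K[0,0]+K[:2,2]; print(x)
    cv2.circle(out,tuple(int(i) for i in (x-[280,170])*6+3),4,(0,0,255),1)
d=s["z_map"]; print(d[200:225:2,316]); print(d[200:225:2,348])
cv2.imwrite("pics/side3.png",out)
```

```text
[315.70759506 215.98737836]
[347.28525162 220.03114455]
[0.90369344 0.9082994  0.90916663 0.9132296  0.9958509  0.99066067
 0.986659   0.9875439  0.9779841  0.9722909  0.9651788  0.9601938
 0.9519317 ]
[0.886575   0.89217836 0.89238346 0.8972633  0.90016335 0.90069693
 0.9828701  0.9765139  0.96887845 0.96283174 0.9683661  0.9574287
 0.95332235]
```

View pics/side3.png

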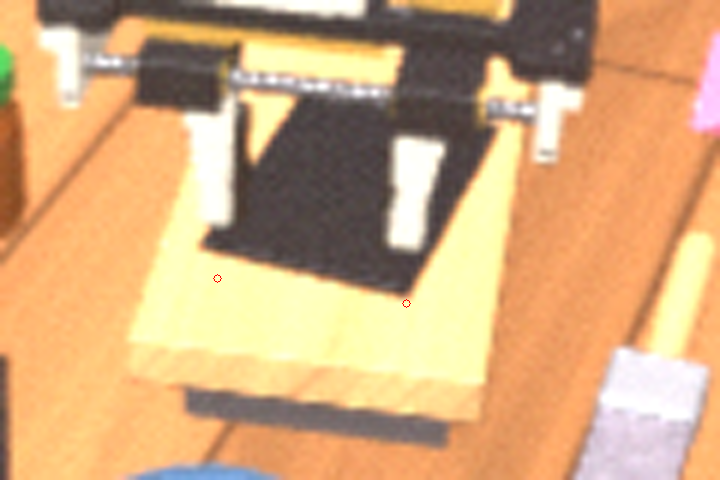

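```bash
cat >> h.py <<'E'
C=np.array([.5374,-.044]); U=np.array([.2045,-.979]); V=np.array([.979,.2045])
def p3(s,u,v):
    K=s["mtx"]; d=np.array([(u-K[0,2])/K[0,0],(v-K[1,2])/K[1,1]]); p=d
    for _ in range(20): p=d/(1+s["k1"]*(p@p))
    c,M=cam(s); w=c+M@(np.r_[p,1]*s["z_map"][int(round(v)),int(round(u))])
    return np.round([(w[:2]-C)@U,(w[:2]-C)@V,w[2]],4)
E
python3 - <<'E'
from h import *
s=snapshot("side")
for uv in [(315,200),(315,204),(316,206),(316,207),(347,200),(347,206),(348,209),(348,210),(330,230),(330,205),(340,225)]: print(uv,p3(s,*uv))
E
```

```text
(315, 200) [-0.1432  0.0372  0.144 ]
(315, 204) [-0.1426  0.0372  0.1327]
(316, 206) [-0.1433  0.0348  0.128 ]
(316, 207) [-0.14    0.0353  0.1229]
(347, 200) [-0.1419 -0.0339  0.1529]
(347, 206) [-0.1415 -0.0348  0.1366]
(348, 209) [-0.1426 -0.0375  0.1296]
(348, 210) [-0.1437 -0.0378  0.1277]
(330, 230) [-0.1469  0.0005  0.0672]
(330, 205) [-0.059   0.0147  0.0753]
(340, 225) [-0.1259 -0.0199  0.0689]
```

FK puts the tips at z = 0.09, but in the side depth the white fingers end near z ≈ 0.125. I'll look with the wrist camera before going lower.

Run:
```python
from h import *
s=snapshot("wrist"); cv2.imwrite("pics/wrist4.png",s["color"]); print(s["xyz"],s["attitude"])
s=snapshot("side"); d=s["z_map"]
for v in range(180,214,2): print(v,p3(s,316,v),p3(s,347,v+3))
```

```text
[0.52516998 0.00465348 0.27944097] [ 162.60468001    0.39066626 -168.41038301]
180 [-0.1629  0.0319  0.209 ] [-0.1631 -0.0335  0.2099]
182 [-0.1678  0.0309  0.2071] [-0.1691 -0.0343  0.2088]
184 [-0.1683  0.0308  0.2025] [-0.1698 -0.0346  0.2044]
186 [-0.8751 -0.098   0.6558] [-0.1684 -0.0348  0.1986]
188 [-0.1691  0.0306  0.193 ] [-0.1683 -0.035   0.1936]
190 [-0.1435  0.0352  0.1711] [-0.143  -0.0331  0.172 ]
192 [-0.1399  0.0358  0.1635] [-0.1411 -0.0332  0.1655]
194 [-0.1388  0.0359  0.1574] [-0.1411 -0.0335  0.1603]
196 [-0.1393  0.0358  0.1524] [-0.1416 -0.0338  0.1554]
198 [-0.1417  0.0353  0.1487] [-0.1417 -0.0341  0.1501]
200 [-0.1417  0.0352  0.1433] [-0.1439 -0.0345  0.1464]
202 [-0.1421  0.0351  0.1382] [-0.142  -0.0347  0.1396]
204 [-0.1436  0.0348  0.1338] [-0.1423 -0.035   0.1345]
206 [-0.1397  0.0354  0.1254] [-0.1431 -0.0353  0.1296]
208 [-0.0795  0.0463  0.076 ] [-0.1415 -0.0355  0.123 ]
210 [-0.0863  0.045   0.0749] [-0.0853 -0.031   0.0763]
212 [-0.0885  0.0445  0.0705] [-0.0909 -0.0318  0.0744]
```

View pics/wrist4.png

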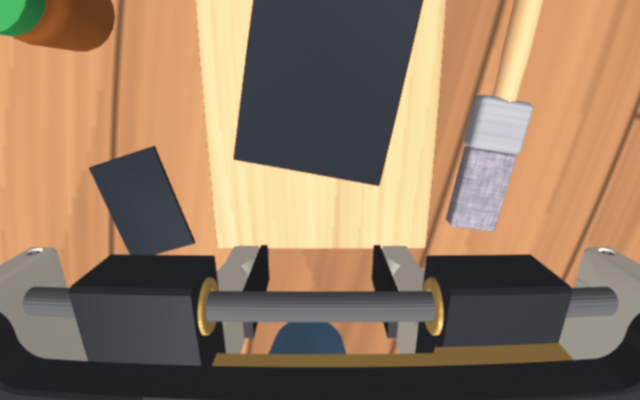

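Emit:
send_rows(
  commands=[
    [0.4,[-0.002,0.012,-0.02],[0,0,0]],
    [0.4,[0,0,-0.02],[0,0,0]],
    [0.4,[0,0,0],[0,0,0]],
  ],
)

```text
clock: 3.3
tool_pos: [0.5101, 0.0883, 0.0798]
orientation: [-180.0, 0.4, -168.4]
force: [-0.4, -0.0, -0.8]
opening: 0.0527
```

Emit:
send_rows(
  commands=[
    [0.4,[0,0,-0.008],[0,0,0]],
    [0.4,[0,0,0],[0,0,0]],
  ],
)

```text
clock: 3.5
tool_pos: [0.5099, 0.0883, 0.0773]
orientation: [-180.0, 0.3, -168.3]
force: [0.9, -0.1, 1.2]
opening: 0.0525
```

Run:
```python
from h import *
o=sensors.get_obs(); print(o["tool_pos"],o["orientation"],o["force"],o["moment"])
s=snapshot("side")
for v in range(204,222,2): print(v,p3(s,316,v),p3(s,347,v+3))
cv2.imwrite("pics/side5.png",cv2.resize(s["color"][160:250,280:400],None,fx=6,fy=6,interpolation=2))
```

```text
[0.50987022 0.08831245 0.0772857 ] [-179.97674372    0.34011424 -168.33688245] [ 0.93431986 -0.10909165  1.1933764 ] [0.03278595 0.20264793 0.00811572]
204 [-0.1465  0.0342  0.1358] [-0.1442 -0.0351  0.1358]
206 [-0.1437  0.0347  0.1284] [-0.1441 -0.0354  0.1304]
208 [-0.145   0.0344  0.1238] [-0.1458 -0.0359  0.1261]
210 [-0.146   0.0342  0.1189] [-0.1474 -0.0363  0.1219]
212 [-0.1434  0.0346  0.1114] [-0.1464 -0.0365  0.1156]
214 [-0.0958  0.0431  0.07  ] [-0.1024 -0.0331  0.0771]
216 [-0.1039  0.0416  0.07  ] [-0.1021 -0.0334  0.0709]
218 [-0.1096  0.0405  0.0684] [-0.109  -0.0343  0.0703]
220 [-0.1193  0.0387  0.0699] [-0.1133 -0.035   0.0676]
```

View pics/side5.png

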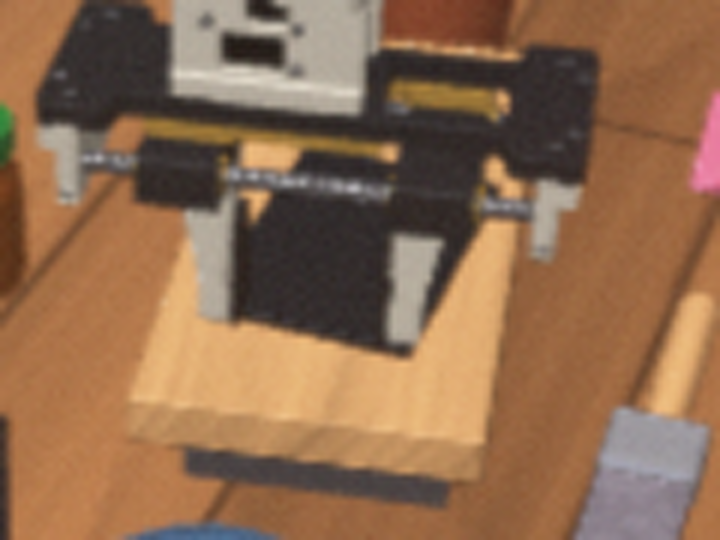

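The force is still free of contact. The visible tips sit about 33 mm above where the TCP reading would put them, so I'll go down in small steps and watch the force.

Emit:
send_rows(
  commands=[
    [0.4,[0,0,-0.012],[0,0,0]],
    [0.4,[0,0,0],[0,0,0]],
  ],
)

```text
clock: 3.75
tool_pos: [0.5101, 0.0883, 0.0743]
orientation: [-180.0, 0.4, -168.3]
force: [0.0, -0.3, 0.3]
opening: 0.0524
```

Emit:
send_rows(
  commands=[
    [0.4,[0,0,-0.008],[0,0,0]],
    [0.4,[0,0,0],[0,0,0]],
  ],
)

```text
clock: 3.95
tool_pos: [0.5102, 0.0883, 0.0721]
orientation: [-180.0, 0.4, -168.3]
force: [-0.1, 0.1, 0.1]
opening: 0.0528
```

Emit:
send_rows(
  commands=[
    [0.4,[0,0,-0.008],[0,0,0]],
    [0.4,[0,0,0],[0,0,0]],
  ],
)

```text
clock: 4.15
tool_pos: [0.5102, 0.0883, 0.07]
orientation: [-180.0, 0.4, -168.3]
force: [-0.1, 0.3, -0.6]
opening: 0.0522
```

Emit:
send_rows(
  commands=[
    [0.4,[0,0,-0.008],[0,0,0]],
    [0.4,[0,0,0],[0,0,0]],
  ],
)

```text
clock: 4.35
tool_pos: [0.5102, 0.0883, 0.0679]
orientation: [-180.0, 0.4, -168.3]
force: [-0.5, 0.9, 0.4]
opening: 0.0526
```

Emit:
send_rows(
  commands=[
    [0.4,[0,0,-0.008],[0,0,0]],
    [0.4,[0,0,0],[0,0,0]],
  ],
)

```text
clock: 4.55
tool_pos: [0.5102, 0.0883, 0.0657]
orientation: [-180.0, 0.4, -168.3]
force: [-0.1, 0.2, -0.7]
opening: 0.0525
```

Emit:
send_rows(
  commands=[
    [0.4,[0,0,-0.008],[0,0,0]],
    [0.4,[0,0,0],[0,0,0]],
  ],
)

```text
clock: 4.75
tool_pos: [0.5102, 0.0883, 0.0635]
orientation: [-180.0, 0.4, -168.3]
force: [-0.1, 0.1, 0.4]
opening: 0.0527
```

Run:
```python
from h import *
o=sensors.get_obs(); print(o["tool_pos"],o["orientation"],o["force"],o["moment"])
s=snapshot("side")
for v in range(208,228): print(v,p3(s,316,v),p3(s,347,v+3))
cv2.imwrite("pics/side6.png",cv2.resize(s["color"][160:250,280:400],None,fx=6,fy=6,interpolation=2))
```

```text
[0.51021036 0.08832318 0.06350542] [-179.97971045    0.37500886 -168.33840338] [-0.13301946  0.10022389  0.3880717 ] [-0.01425631  0.16924956  0.05625091]
208 [-0.1458  0.0343  0.1243] [-0.1457 -0.0358  0.126 ]
209 [-0.1482  0.0338  0.1233] [-0.1459 -0.036   0.1235]
210 [-0.1464  0.0341  0.1192] [-0.1471 -0.0363  0.1216]
211 [-0.1427  0.0347  0.1137] [-0.146  -0.0363  0.118 ]
212 [-0.1424  0.0348  0.1107] [-0.1439 -0.0363  0.1137]
213 [-0.1459  0.0341  0.1105] [-0.1457 -0.0366  0.1123]
214 [-0.1449  0.0343  0.1069] [-0.1451 -0.0367  0.109 ]
215 [-0.1463  0.034   0.1051] [-0.1444 -0.0368  0.1058]
216 [-0.1453  0.0341  0.1015] [-0.1452 -0.037   0.1035]
217 [-0.1473  0.0337  0.1002] [-0.1454 -0.0372  0.1009]
218 [-0.1124  0.04    0.0706] [-0.147  -0.0374  0.0993]
219 [-0.1161  0.0393  0.0704] [-0.1112 -0.0346  0.069 ]
220 [-0.1171  0.0391  0.0682] [-0.1154 -0.0351  0.0692]
221 [-0.1231  0.038   0.0699] [-0.1194 -0.0356  0.0694]
222 [-0.1262  0.0374  0.0693] [-0.1224 -0.036   0.0688]
223 [-0.1299  0.0367  0.0692] [-0.1276 -0.0366  0.0699]
224 [-0.1324  0.0362  0.0683] [-0.1295 -0.0369  0.0685]
225 [-0.139   0.035   0.0705] [-0.1366 -0.0377  0.0711]
226 [-0.1408  0.0346  0.069 ] [-0.1388 -0.038   0.0699]
227 [-0.1474  0.0334  0.0713] [-0.1432 -0.0385  0.0705]
```

View pics/side6.png

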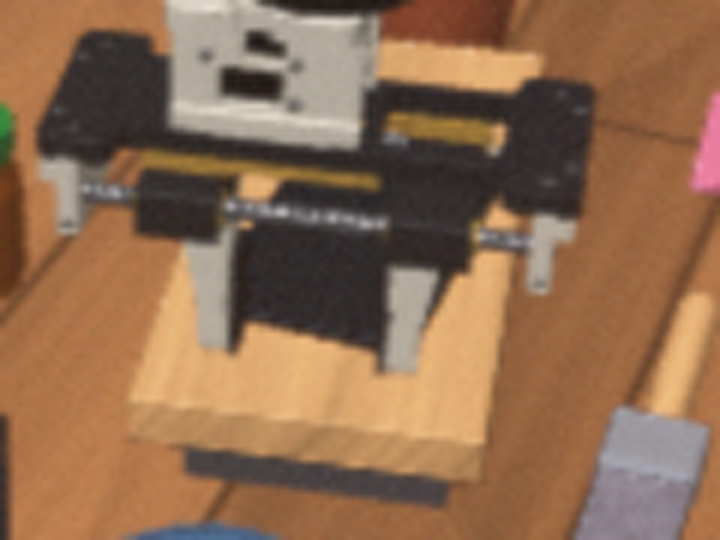

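The offset is steady: the real tips are about 34 mm above the reported TCP. I'll keep going down slowly until I feel contact.

Emit:
send_rows(
  commands=[
    [0.4,[0,0,-0.02],[0,0,0]],
    [0.4,[0,0,-0.02],[0,0,0]],
    [0.4,[0,0,-0.016],[0,0,0]],
    [0.4,[0,0,0],[0,0,0]],
  ],
)

```text
clock: 5.2
tool_pos: [0.5103, 0.0883, 0.0483]
orientation: [-180.0, 0.4, -168.3]
force: [0.2, 0.7, 0.5]
opening: 0.0528
```

Run:
```python
from h import *
o=sensors.get_obs(); print(o["tool_pos"],o["orientation"],o["force"],o["moment"])
s=snapshot("side")
for v in range(218,228): print(v,p3(s,316,v),p3(s,347,v+3))
cv2.imwrite("pics/side7.png",cv2.resize(s["color"][160:250,280:400],None,fx=6,fy=6,interpolation=2))
```

```text
[0.51025042 0.08832137 0.0483118 ] [-179.98295615    0.38430333 -168.34194956] [0.19701612 0.67764889 0.4761652 ] [0.00724081 0.1255633  0.00348355]
218 [-0.1467  0.0338  0.0969] [-0.1461 -0.0374  0.0986]
219 [-0.1465  0.0338  0.0939] [-0.1442 -0.0374  0.0943]
220 [-0.1449  0.0341  0.0898] [-0.1436 -0.0375  0.0911]
221 [-0.1438  0.0342  0.086 ] [-0.1484 -0.038   0.0919]
222 [-0.1463  0.0338  0.0851] [-0.1457 -0.0379  0.0869]
223 [-0.1442  0.0341  0.0805] [-0.1446 -0.038   0.0832]
224 [-0.1333  0.0361  0.069 ] [-0.1445 -0.0382  0.0803]
225 [-0.1394  0.0349  0.0708] [-0.1358 -0.0376  0.0705]
226 [-0.1425  0.0343  0.0703] [-0.1409 -0.0382  0.0716]
227 [-0.1463  0.0336  0.0704] [-0.1429 -0.0385  0.0703]
```

View pics/side7.png

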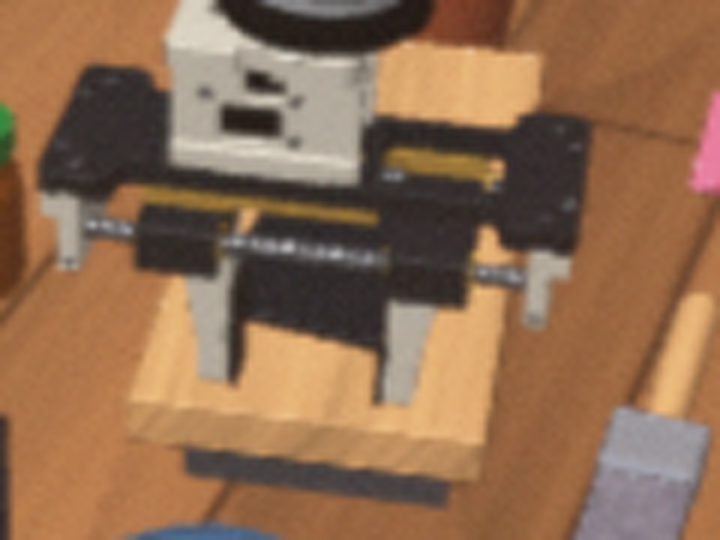

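Emit:
send_rows(
  commands=[
    [0.4,[0,0,-0.012],[0,0,0]],
    [0.4,[0,0,0],[0,0,0]],
  ],
)

```text
clock: 5.45
tool_pos: [0.5105, 0.0884, 0.0454]
orientation: [-180.0, 0.4, -168.3]
force: [-0.3, -0.0, 0.2]
opening: 0.0524
```

Emit:
send_rows(
  commands=[
    [0.4,[0,0,-0.006],[0,0,0]],
    [0.4,[0,0,0],[0,0,0]],
  ],
)

```text
clock: 5.65
tool_pos: [0.5106, 0.0885, 0.0439]
orientation: [-180.0, 0.4, -168.3]
force: [0.9, -1.2, -1.4]
opening: 0.0528
```

Emit:
send_rows(
  commands=[
    [0.4,[0,0,-0.006],[0,0,0]],
    [0.4,[0,0,0],[0,0,0]],
  ],
)

```text
clock: 5.85
tool_pos: [0.5107, 0.0885, 0.0424]
orientation: [-180.0, 0.4, -168.3]
force: [-0.8, -0.3, -0.0]
opening: 0.0526
```

Emit:
send_rows(
  commands=[
    [0.4,[0,0,-0.006],[0,0,0]],
    [0.4,[0,0,0],[0,0,0]],
  ],
)

```text
clock: 6.05
tool_pos: [0.5107, 0.0886, 0.0408]
orientation: [-180.0, 0.4, -168.3]
force: [0.4, 0.5, 0.3]
opening: 0.0527
```

Emit:
send_rows(
  commands=[
    [0.4,[0,0,-0.004],[0,0,0]],
    [0.4,[0,0,0],[0,0,0]],
  ],
)

```text
clock: 6.25
tool_pos: [0.511, 0.0886, 0.0403]
orientation: [-180.0, 0.5, -168.3]
force: [-0.7, -0.7, 0.1]
opening: 0.0527
```

Emit:
send_rows(
  commands=[
    [0.4,[0,0,-0.004],[0,0,0]],
    [0.4,[0,0,0],[0,0,0]],
  ],
)

```text
clock: 6.45
tool_pos: [0.5111, 0.0887, 0.0404]
orientation: [-180.0, 0.5, -168.3]
force: [0.3, 1.1, -0.4]
opening: 0.0524
```

Emit:
send_rows(
  commands=[
    [0.4,[0,0,-0.004],[0,0,0]],
    [0.4,[0,0,0],[0,0,0]],
  ],
)

```text
clock: 6.65
tool_pos: [0.5113, 0.0888, 0.0404]
orientation: [-180.0, 0.5, -168.3]
force: [-0.7, -0.6, 0.2]
opening: 0.053
```

Emit:
send_rows(
  commands=[
    [0.4,[0,0,-0.004],[0,0,0]],
    [0.4,[0,0,0],[0,0,0]],
  ],
)

```text
clock: 6.85
tool_pos: [0.5114, 0.0888, 0.0403]
orientation: [-180.0, 0.6, -168.2]
force: [-0.6, -0.2, 0.1]
opening: 0.0528
```

Run:
```python
from h import *
o=sensors.get_obs(); print(o)
s=snapshot("side")
for v in range(222,232): print(v,p3(s,316,v),p3(s,347,v+3))
cv2.imwrite("pics/side8.png",cv2.resize(s["color"][160:250,280:400],None,fx=6,fy=6,interpolation=2))
```

```text
{'clock': 6.85, 'joint_pos': array([ 31.72494891,  14.84547875, -30.9641927 ,   0.32800909,
       -43.68199442, -20.19570041]), 'qvel': array([-0.02805833, -0.14099746, -0.01377535,  0.14554472,  0.07170799,
        0.10471143]), 'tau': array([-2.46398093e-02, -4.27635920e+01,  2.21294332e+01,  5.34567744e+00,
        1.80024952e-01,  1.35878650e-03]), 'tool_pos': array([0.51143002, 0.0887863 , 0.04034814]), 'orientation': array([-179.96074472,    0.55557079, -168.23435482]), 'force': array([-0.62388525, -0.21177207,  0.14130514]), 'moment': array([1.97894906e-02, 2.86341159e-01, 1.79257333e-04]), 'opening': 0.0527545983306346}
222 [-0.1436  0.0343  0.0829] [-0.1444 -0.0378  0.0859]
223 [-0.1481  0.0334  0.0836] [-0.1459 -0.0381  0.0842]
224 [-0.1457  0.0338  0.0788] [-0.1484 -0.0385  0.0834]
225 [-0.1456  0.0338  0.0758] [-0.147  -0.0385  0.0793]
226 [-0.1442  0.034   0.0717] [-0.1455 -0.0385  0.0752]
227 [-0.1439  0.034   0.0686] [-0.1456 -0.0387  0.0725]
228 [-0.1472  0.0334  0.0682] [-0.1448 -0.0388  0.0689]
229 [-0.1482  0.0332  0.0661] [-0.148  -0.0392  0.0685]
230 [-0.1466  0.0335  0.0618] [-0.1485 -0.0394  0.066 ]
231 [-0.1486  0.0331  0.0605] [-0.1496 -0.0397  0.064 ]
```

View pics/side8.png

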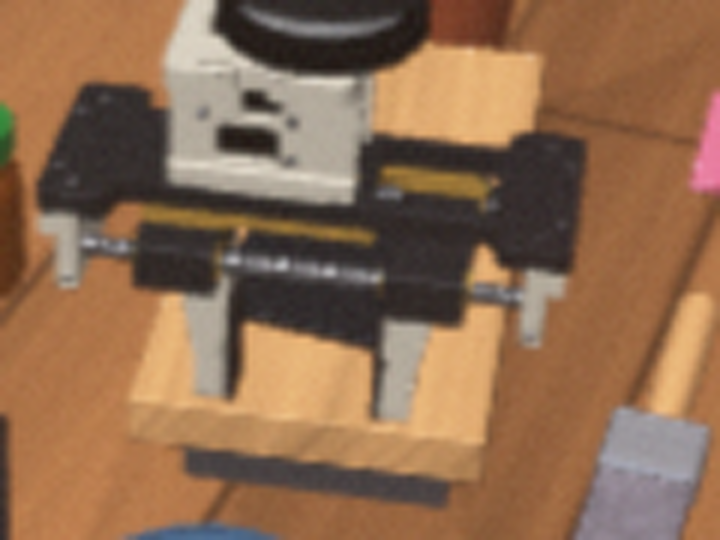

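The descent stopped at reported z = 0.0403, and in the picture the tips stand on the ledge with their lower ends at z ≈ 0.070. That means the reported TCP height is about 30 mm low and the force reading doesn't show the contact. From here I'll use the contact as the height reference: lift about 2 mm and push along u.

Emit:
send_rows(
  commands=[
    [0.4,[0,0,0.01],[-0.0001,0.0008,0]],
    [0.4,[0,0,0],[0,0,0]],
  ],
)

```text
clock: 7.1
tool_pos: [0.5115, 0.0888, 0.0426]
orientation: [-180.0, 0.2, -168.2]
force: [-0.3, 0.1, 0.4]
opening: 0.0525
```

Emit:
send_rows(
  commands=[
    [0.4,[0.004,-0.02,0],[0,0,0]],
    [0.4,[0.004,-0.02,0],[0,0,0]],
    [0.4,[0.004,-0.02,0],[0,0,0]],
    [0.4,[0.004,-0.02,0],[0,0,0]],
    [0.4,[0.004,-0.02,0],[0,0,0]],
    [0.4,[0.004,-0.02,0],[0,0,0]],
    [0.4,[0.004,-0.02,0],[0,0,0]],
    [0.4,[0.004,-0.02,0],[0,0,0]],
    [0.4,[0,0,0],[0,0,0]],
  ],
)

```text
clock: 8.0
tool_pos: [0.5197, 0.0447, 0.0416]
orientation: [-180.0, 0.2, -168.3]
force: [-1.1, 0.7, -0.2]
opening: 0.0527
```

```bash
cat >> h.py <<'E'
def look(tag):
    o=sensors.get_obs(); t=o["tool_pos"]; q=t[:2]-C; print("tcp u,v,z",np.round([q@U,q@V,t[2]],4),o["orientation"],o["force"])
    out=[]
    s=snapshot("side"); out.append(cv2.resize(s["color"][120:270,260:420],None,fx=2.5,fy=2.5,interpolation=2))
    s=snapshot("top"); out.append(cv2.resize(s["color"][140:290,270:430],None,fx=2.5,fy=2.5,interpolation=2))
    cv2.imwrite(f"pics/{tag}.png",np.hstack(out)); return s
E
python3 -c "
from h import *
look('p1')"
```

```text
tcp u,v,z [-0.0905  0.0008  0.0416] [-1.79999884e+02  1.70573762e-01 -1.68299850e+02] [-1.07077168  0.69097813 -0.19622439]
```

View pics/p1.png

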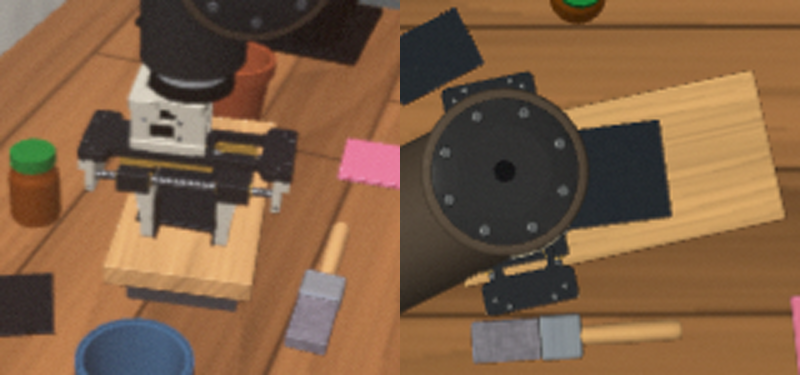

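The left panel shows both fingers behind the plate. The right panel shows the plate starting to straighten, with its far edge at about (665,165). I'll continue.

Emit:
send_rows(
  commands=[
    [0.4,[0.004,-0.02,0.002],[0,0,0]],
    [0.4,[0.004,-0.02,0.001],[0,0,0]],
    [0.4,[0.004,-0.02,0.001],[0,0,0]],
    [0.4,[0.004,-0.02,0],[0,0,0]],
    [0.4,[0.004,-0.02,0.001],[0,0,0]],
    [0.4,[0.004,-0.02,0],[0,0,0]],
    [0.4,[0.004,-0.02,0.001],[0,0,0]],
    [0.4,[0.004,-0.02,0],[0,0,0]],
    [0.4,[0.004,-0.02,0.001],[0,0,0]],
    [0.4,[0.004,-0.02,0],[0,0,0]],
    [0.4,[0.004,-0.02,0],[0,0,0]],
    [0.4,[0,0,0],[0,0,0]],
  ],
)

```text
clock: 9.3
tool_pos: [0.5318, -0.0145, 0.0436]
orientation: [180.0, 0.2, -168.3]
force: [-0.2, -0.2, 0.5]
opening: 0.0527
```

```bash
python3 -c "
from h import *
look('p2')"
```

```text
tcp u,v,z [-0.0301  0.0006  0.0436] [ 179.99536546    0.19658715 -168.2529844 ] [-0.18733787 -0.19320835  0.50017198]
```

View pics/p2.png

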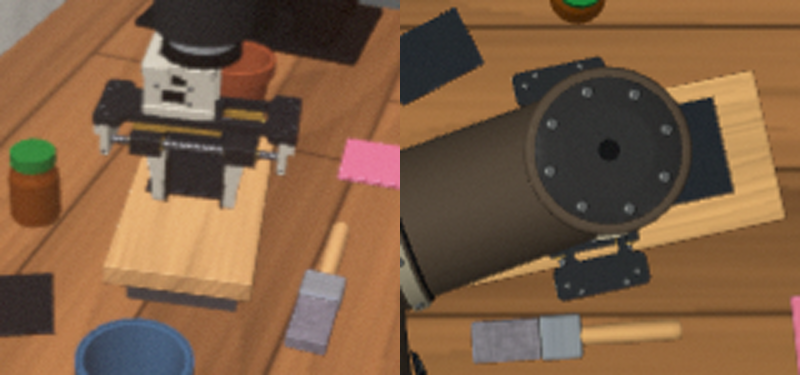

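The plate is now straight along the ledge. There is about 80 mm left to go.

Emit:
send_rows(
  commands=[
    [0.4,[0.004,-0.02,-0.003],[0,0,0]],
    [0.4,[0.004,-0.02,-0.002],[0,0,0]],
    [0.4,[0.004,-0.02,0],[0,0,0]],
    [0.4,[0.004,-0.02,0],[0,0,0]],
    [0.4,[0.004,-0.02,0.001],[0,0,0]],
    [0.4,[0.004,-0.02,0],[0,0,0]],
    [0.4,[0.004,-0.02,0.001],[0,0,0]],
    [0.4,[0.004,-0.02,0],[0,0,0]],
    [0.4,[0.004,-0.02,0.001],[0,0,0]],
    [0.4,[0.004,-0.02,0],[0,0,0]],
    [0.4,[0.004,-0.02,0],[0,0,0]],
    [0.4,[0,0,0],[0,0,0]],
  ],
)

```text
clock: 10.6
tool_pos: [0.5444, -0.0728, 0.0436]
orientation: [180.0, 0.3, -168.2]
force: [-0.2, 0.3, 0.3]
opening: 0.0525
```

Run:
```python
from h import *
s=look('p3')
m=dark(s,(385,150,470,245)); c=max(cv2.findContours(m,cv2.RETR_EXTERNAL,cv2.CHAIN_APPROX_NONE)[0],key=cv2.contourArea)
w=cast(s,c[:,0],.076)-C; uu=w@U; vv=w@V; print("max u",uu.max()); 
for a,b in((-.04,-.03),(-.01,.01),(.03,.04)):
    k=(vv>a)&(vv<b); print(a,uu[k].max() if k.any() else None)
```

```text
tcp u,v,z [0.0296 0.0009 0.0436] [ 179.96365328    0.28537379 -168.17065723] [-0.18477889  0.28719186  0.26512165]
max u 0.1653763491903157
-0.04 0.13703292357601296
-0.01 0.1623334949815132
0.03 0.16515330662908131
```

View pics/p3.png

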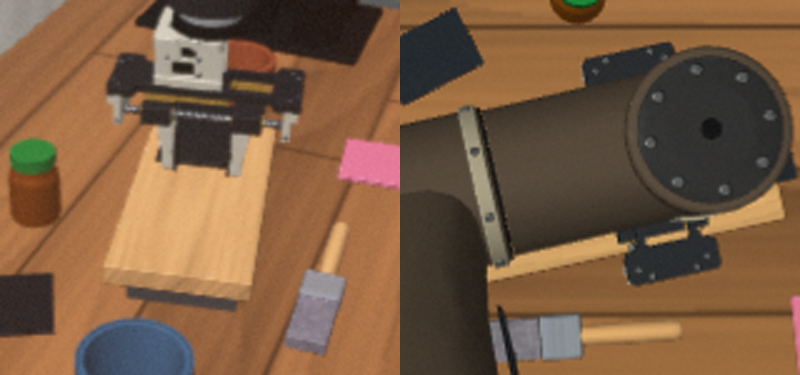

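The plate's far end is at u ≈ 0.168 and the aim is 0.19. I'll push about 18 mm more, back off, lift and measure with a clear view.

Emit:
send_rows(
  commands=[
    [0.4,[0.003,-0.02,-0.003],[0,0,0]],
    [0.4,[0.003,-0.02,-0.001],[0,0,0]],
    [0.4,[0.003,-0.018,0],[0,0,0]],
    [0.4,[0.001,-0.006,0],[0,0,0]],
    [0.4,[0,0,0],[0,0,0]],
  ],
)

```text
clock: 11.2
tool_pos: [0.5478, -0.0887, 0.0432]
orientation: [179.9, 0.4, -168.1]
force: [-0.4, 2.2, 3.0]
opening: 0.0525
```

Emit:
send_rows(
  commands=[
    [0.4,[-0.008,0.04,0],[0,0,0]],
    [0.4,[-0.008,0.04,0],[0,0,0]],
    [0.4,[0,0,0.1],[0,0,0]],
    [0.4,[0,0,0.2],[0,0,0]],
    [0.4,[0,0,0.2],[0,0,0]],
    [0.4,[0,0.15,0.1],[0,0,0]],
    [0.4,[0,0.2,0],[0,0,0]],
    [0.4,[0,0.2,0],[0,0,0]],
    [0.4,[0,0.2,0],[0,0,0]],
    [0.4,[0,0.2,0],[0,0,0]],
    [0.4,[0,0.1,0],[0,0,0]],
    [0.4,[0,0,0],[0,0,0]],
  ],
)

```text
clock: 12.4
tool_pos: [0.5342, 0.2051, 0.1977]
orientation: [179.9, 0.1, -168.1]
force: [0.3, -0.6, -0.8]
opening: 0.053
```

Run:
```python
from h import *
o=sensors.get_obs(); print(o["tool_pos"],o["force"])
s=snapshot("top"); im=s["color"]; m=dark(s,(350,160,447,240)); r=rect(m,s,.076); q=r[0]-C
print("plate",r[:3],"u,v",q@U,q@V,"far end",q@U+.065,"angle err",r[2]+78.2)
c=r[3];w=cast(s,c[:,0],.076)-C; print("contour u",(w@U).min(),(w@U).max(),"v",(w@V).min(),(w@V).max())
hsv=cv2.cvtColor(im,cv2.COLOR_BGR2HSV)
for n,(lo,hi,win,z) in dict(jar=((50,100,50),(80,255,255),(320,110,365,150),.085),terra=((0,120,60),(11,255,255),(445,165,495,215),.09),blue=((95,80,30),(125,255,255),(200,200,260,260),.09)).items():
    a=cv2.inRange(hsv,lo,hi); k=np.zeros_like(a); x0,y0,x1,y1=win; k[y0:y1,x0:x1]=a[y0:y1,x0:x1]
    cs=cv2.findContours(k,cv2.RETR_EXTERNAL,cv2.CHAIN_APPROX_NONE)[0]
    if cs: print(n,cv2.minEnclosingCircle((cast(s,max(cs,key=cv2.contourArea)[:,0],z)*1000).astype(np.float32)))
cv2.drawContours(im,[c],-1,(0,255,0),1)
cv2.imwrite("pics/p4.png",cv2.resize(im[90:310,190:510],None,fx=2.4,fy=2.4,interpolation=2))
s=snapshot("side"); cv2.imwrite("pics/p4s.png",s["color"])
for uv in [(345,190),(352,180),(335,200)]: print(p3(s,*uv))
```

```text
[0.53417627 0.20505253 0.19774213] [ 0.34657953 -0.58972957 -0.83187162]
plate (array([ 0.56975146, -0.15805072]), (127.60026550292969, 88.17311096191406), -77.75909423828125) u,v 0.11827152965087893 0.008348711798095768 far end 0.18327152965087895 angle err 0.44090576171875284
contour u 0.05432166387880271 0.18230022729332113 v -0.03548430698333518 0.05280471443961779
jar ((717.2761840820312, -18.21578598022461), 25.094364166259766)
terra ((580.5985717773438, -305.5504455566406), 51.57783889770508)
blue ((470.23260498046875, 234.48629760742188), 20.9849796295166)
[ 0.024  -0.0124  0.0703]
[ 0.0671 -0.0258  0.077 ]
[-0.0251  0.007   0.0686]
```

View pics/p4.png

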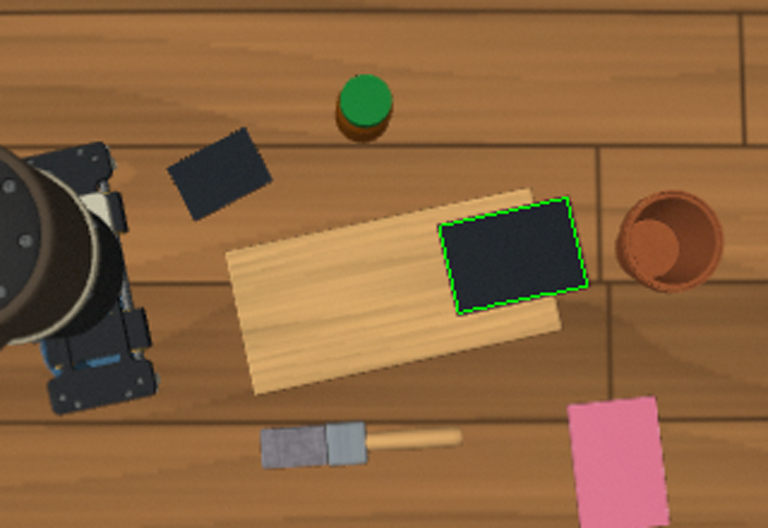

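View pics/p4s.png

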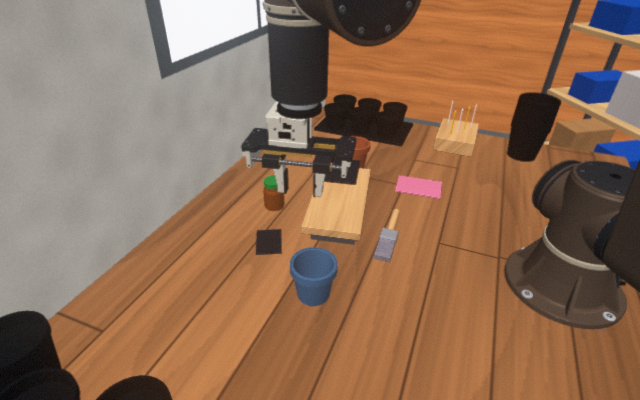

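```bash
python3 -c "
from plant import order
print(order.close_job())"
```

```text
the job is handed in; nothing more can be done
None
```

I pushed the slate plate along the ledge towards the terracotta pot with both half-open fingers behind its far short edge. I then backed off, raised the arm clear and handed the job in at about 12.5 s.

**Final position (top camera):**
- The plate sticks out about 33 mm past the terracotta end. The nominal was 40 mm and the allowed range is 25–55 mm.
- It lies about 8 mm off the ledge's centre line and 0.4° off its direction.
- A single side-depth point on its top read z ≈ 0.077, which fits it lying flat on the ledge.

**Other objects:**
- The jar and terracotta pot measured within 1 mm of where they started.
- The blue pot was partly hidden from the top camera, so its measurement there is not usable. In the side view it looks unmoved.
- I checked the brush only by eye in both views, and it also looks unmoved.

**Readings that disagreed:**
- The reported TCP height was about 30 mm lower than the fingertips seen by the side camera. I found the ledge by contact and used that as the height reference.
- The force reading showed nothing when the tips first touched the ledge, so I did not rely on it. How hard they pressed during that touch is therefore not known.

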